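# Stop the plate shaker and release its lid

### The arm

A 7-joint arm with a two-finger parallel gripper is mounted at the origin on the work surface. World frame = base frame: x ahead of the robot, y to its left, z up, the work surface at z = 0. Lengths are in m, angles in rad, forces in N, time in s.
With the tool pointing down it reaches from about 0.35 to 0.9 m from the base axis. Payload 7.2 kg.
Tool frame: the origin (TCP) lies midway between the tips of the shut fingers; the grasp point (between the pads) lies 19 mm behind it (bot.grip_point_offset is the y of the grasp point in the tool frame, in m); y points along the fingers, x is the direction in which the jaws open and shut, and the axes are right-handed (so a half turn about y gives the same grasp; the last joint's range is limited). The gripper opens to 85 mm and grips with 20 to 120 N. Pads are 22 mm wide; open, the fingers measure 114 mm over their backs; the gripper's body (76 mm by 85 mm) begins 54 mm behind the grasp point. The pads swing forward as they close: fully open they stand 13 mm farther back than shut.
Start: joints at [-1.375, 0.411, -0.013, 1.596, 0.006, 1.134, -0.082], TCP at [0.163, 0.603, 0.231] pointing down, gripper open.
Joint ranges: [-2.95, 2.95], [-0.29, 1.99], [-1.47, 1.44], [0.14, 2.54], [-1.03, 4.17], [0.13, 1.85], [-2.86, 2.86]. Speed limits (rad/s): [2.39, 2.39, 3.01, 3.01, 3.14, 3.14, 3.14].

### API

Orientations are given as a unit quaternion [w, x, y, z].
In Python, from workcell import telemetry, eyes, bot gives the robot as it stands. The module is installed in compiled form; this text tells all that it offers.
- The arm moves only by the tool arm_command, never from a script. Its argument "rows" is a list of rows, each an object with "jaw": the closure, from 0 (fully open) to 1 (shut); "slide": the shift along the tool's x, y, z in m, a list of three; "spin": the turn about the tool's y in degrees. A call has 1 to 12 rows; each row is the pose to reach, as a shift and turn from the pose measured when the call began, along the tool's axes at that moment; what a row does not reach only later rows make up. A row lasts 1/8 s, in which the tool goes at most 62.5 mm and 10.7 degrees, less where a joint would pass 70% of its speed; a pose out of reach is approached as far as the arm can. A call with a gripper value outside its range is refused whole. The fingers move at their own pace and stop on an object; "newtons" is the grip in N (left out, the last holds). Time passes only in rows, so rows that repeat a pose let the fingers close. It gives the time, the measured TCP pose, the force and the opening at its end, in the units of the state.
- telemetry.state(): the state, without advancing time (a new reading comes with each control period).
- eyes.grab_frame(name): name is "scene" or "top" or "wrist"; returns the picture (480x640x3 uint8, red, green, blue); there is no depth.
- eyes.camera_model(name): a dict with "fx", "fy", "cx", "cy" (pixels), "cam_to_world" (4x4, takes a point from camera to world coordinates). Camera axes: x right, y down, z forward; pixel columns grow to the right and rows downward; lengths in m; the calibration is good to about 2 mm. A picture is of the moment at which its call begins: read the wrist's pose just before it. camera_model takes no time and is no camera call; for the wrist camera it gives the pose at the moment of the call.
- bot.job_done(): hands the job in, once; it reports no verdict.
The state is a dict: "clock": time; "joint_pos": joint angles; "dq": joint speeds; "effort": joint torques, N m; "position": TCP position; "tcp_rot": TCP orientation; "contact_force": force on the tool from outside, world axes, zero at the start; "wrist_torque": the same for the moment, N m; "gripper_width": finger opening in m.
Only numpy, scipy, OpenCV 4.12 (cv2) and the standard library are available. Lean on these libraries where they do the work, as an engineer would, in place of code of your own. Each camera call takes 0.05 s, during which the arm holds its last target.

### The job

Get the microplate shaker ready for unloading: turn the outer speed ring down (anticlockwise) to its zero stop without moving the small timer knob inside it, then slide the yellow safety catch sideways all the way to its end stop, and then press the green release button that it covered fully in, so that the lid pops ajar by itself. Do not touch the lid, and leave the other things on the bench where they are.

Things in the scene. Friction and masses are not known exactly. Their poses are not given: they have to be found in the camera images.
- shaker: benchtop microplate shaker, white, 300 (x) x 340 (y) mm, fixed to the bench; origin at the centre of its underside on the bench, x away from the operator's side, y to the operator's left, z up. Its flat top deck is 65 mm above the bench. The controls lie in a row on the near half of the deck, 85 mm nearer than the origin (local x = -85 mm): dial pair at local y = +92 mm, green release button at local y = -25 mm. The far half (local x from -8 to +142 mm) is under the lid.
- speed_ring (a joint): outer ring of the concentric dial pair (speed), rad; 0 = zero speed, at its stop, white lug at the thick red mark; grows clockwise seen from above, up to 2.6; stays where left (friction about 0.06 N m)
- ring_mid (a point): on the axis of the outer ring, at mid-height of it. Grey fluted ring 54 mm in diameter, 24 mm high, its underside 10 mm and its top 34 mm above the deck, with a white lug (8 mm wide) that stands 7 mm out from the rim, over nearly the ring's height. It stands on a narrower base (44 mm in diameter). The nearest obstacle is the deck's edge 65 mm nearer and the lid 77 mm farther
- ring_lug (a point): tip of the ring's white lug, 34 mm from the axis, same height as ring_mid; at joint value 0 it points 135 degrees anticlockwise (from above) from the shaker's x axis
- timer_mark (a point): end of the white line on top of the inner knob (timer), 11 mm off the axis, 54 mm above the deck. The inner knob is teal, 24 mm in diameter, 18 mm high (36 to 54 mm above the deck), stands above the ring on the same axis, and turns very easily on its own
- catch (a joint): yellow safety catch over the button, m; 0 = covers the button, grows as it slides towards the shaker's -y (operator's right), end stop at 0.055; stays where left, friction about 2 N
- catch_grip (a point): centre of the upright fin on the catch: fin 30 mm (shaker x) by 10 mm (shaker y, the sliding direction), from 20 to 44 mm above the deck; this point is 34 mm above the deck. The fin stands on the middle of the catch's cover plate, which is 50 mm (x) by 44 mm (y) with its top 20 mm above the deck
- release (a joint): release button, m; 0 = out, 0.007 = fully in, where it stays (it does not spring back); pressing takes about 4 N
- release_top (a point): centre of the top of the green round release button, 24 mm in diameter, 14 mm above the deck when out, 7 mm when fully in; straight down to press; hidden under the catch at the start
- lid: clear lid with white frame, 150 x 310 x 24 mm, lying on the far half of the shaker, its top 90 mm above the bench; origin on its hinge line at the far edge, its z axis vertical when shut. It swings up about 0.2 rad by itself as the button goes in (the near edge rises about 30 mm)
- tip_box: yellow and grey pipette-tip box, 86 x 126 x 70 mm, stands left of the shaker; origin at the centre of its underside
- buffer_bottle: upright bottle with blue cap, 60 mm in diameter, 130 mm tall, stands right of the shaker; origin at the centre of its underside
- plate_clear: clear-white microplate, 86 x 128 x 14 mm, lies near the robot on its left; origin at the centre of its underside
- plate_teal: teal microplate, 86 x 128 x 14 mm, right part of the bench; origin at the centre of its underside
- tube_rack: pale tube rack, 80 x 200 x 51 mm, left part of the bench; origin at the centre of its underside
- wipe_tub: white round tub of wipes, 100 mm in diameter, 128 mm tall, right part of the bench; origin at the centre of its underside
- timer_box: red box, 60 x 90 x 50 mm, left part of the bench; origin at the centre of its underside

How it is judged:
On the way, in this order (a step that is already met when the one before it is completed fails the run):
1. the speed ring is at its zero stop (value of joint speed_ring below 0.1 rad), for 0.2 s.
2. the catch is slid fully aside (value of joint catch above 0.047 m), for 0.2 s.
3. the release button is fully in and the lid ajar (value of joint release above 0.005 m and angle between lid's own z axis and vertical above 0.12 rad), for 0.2 s.
At the end, for the whole second after the job is handed in: speed ring within 0.1 rad of zero, catch within 8 mm of its open end, button at least 5 mm in, lid ajar by more than 0.12 rad and still, the timer knob's mark within 3 mm of where it started (all of step 3 and value of joint speed_ring below 0.1 rad and value of joint catch above 0.047 m and linear speed of lid below 0.02 m/s and distance of timer_mark from where it was at the start of the episode below 0.003 m); the robot touches nothing.
It fails at once if the timer knob is turned (its mark moves more than 3 mm) (distance of timer_mark from where it was at the start of the episode above 0.003 m).
It fails at once if the robot touches the lid with more than 1 N (contact force between any of the fingers, the arm and lid above 1 N).
It fails at once if a bystander is moved more than 30 mm (distance of any of tip_box, buffer_bottle, plate_clear, plate_teal, tube_rack, wipe_tub, timer_box from where it was at the start of the episode above 0.03 m).
It also fails if it takes over 56 s, if anything falls off the work surface, if the arm or the gripper's body presses on something with over 40 N, if the wrist force passes 120 N, or if a joint passes its speed limit or range.

## Working session

There is one attempt and no reset: what is moved stays moved. The work goes in short steps, Python scripts to look and compute and a tool call to move; the robot and the scene stay as the last step left them, time stands still between calls to the robot, and variables do not carry over. Pictures are saved under pics/ and viewed, and the job is handed in when it is done.

Besides the shell and the picture viewer there is one more tool, called after "Emit:" by a JSON object that holds its "name" and its "arguments", one argument or row to a line. arm_command: Moves the arm, as the interface text tells. Its arguments: {"type":"object","properties":{"rows":{"type":"array","items":{"type":"object","properties":{"jaw":{"type":"number"},"slide":{"type":"array","items":{"type":"number"}},"spin":{"type":"number"}}}},"newtons":{"type":"number"}},"required":["rows"]}

```bash
mkdir -p pics
python3 - <<'E'
from workcell import telemetry, eyes, bot
import cv2,json
s=telemetry.state(); print(s, bot.grip_point_offset)
for n in ["scene","top"]:
    m=eyes.camera_model(n); print(n,m)
    cv2.imwrite(f"pics/{n}0.png",eyes.grab_frame(n)[:,:,::-1])
E
```

```text
{'clock': 0.0, 'joint_pos': array([-1.37523728,  0.4119217 , -0.01271378,  1.59703925,  0.00563359,
        1.13428553, -0.08221218]), 'dq': array([-1.84943028e-04,  4.97371189e-04, -1.60185367e-04,  1.77520448e-05,
        2.32051366e-03,  1.19598554e-03,  6.27371873e-04]), 'effort': array([ 6.39087975e-04, -6.00616622e+01,  6.82621747e-01, -2.99425703e+01,
        1.39513775e-02,  1.01849178e-02,  1.61488572e-05]), 'position': array([0.16286626, 0.60290044, 0.23044145]), 'tcp_rot': array([-0.56101385,  0.5617877 ,  0.42949585, -0.43033866]), 'contact_force': array([0.95063728, 0.87326015, 0.55799739]), 'wrist_torque': array([-0.02346178, -0.01045015, -0.00219599]), 'gripper_width': 0.08531602338419667} -0.0187
scene {'fx': 457.36385206324985, 'fy': 457.36385206324985, 'cx': 321.75838015587124, 'cy': 232.44354769099263, 'cam_to_world': array([[-0.54139629,  0.58981287, -0.59917513,  1.1698599 ],
       [ 0.84051384,  0.36217844, -0.40294324,  0.45701046],
       [-0.0206528 , -0.72176697, -0.69182795,  0.85832045],
       [ 0.        ,  0.        ,  0.        ,  1.        ]])}
top {'fx': 550.8838772392539, 'fy': 550.8838772392539, 'cx': 322.0271823959921, 'cy': 239.00539300075513, 'cam_to_world': array([[-0.01193417, -0.97905606,  0.20324078,  0.26885725],
       [-0.9999223 ,  0.0109532 , -0.00595079,  0.0043747 ],
       [ 0.00360002, -0.20329601, -0.97911071,  1.32518586],
       [ 0.        ,  0.        ,  0.        ,  1.        ]])}
```

View pics/scene0.png

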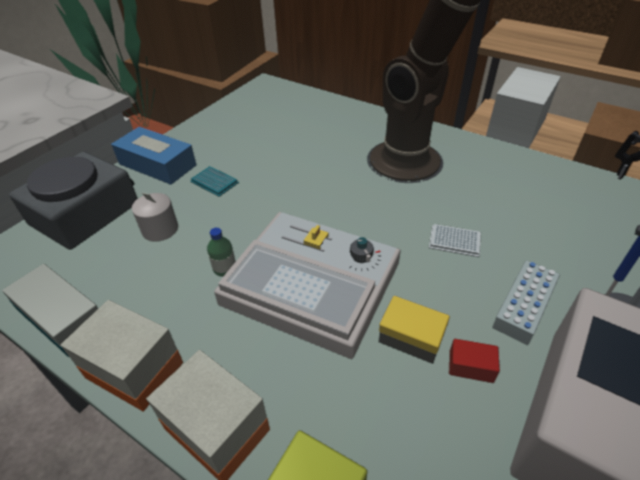

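View pics/top0.png

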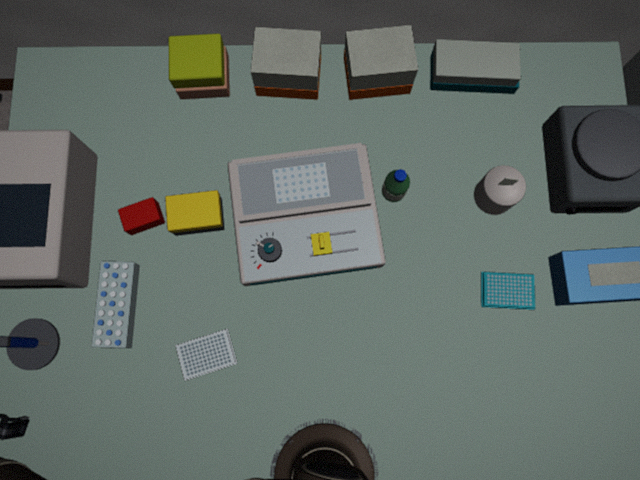

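The top view shows the shaker with the dial at about (269,249) and the catch at about (321,243). The red zero mark is at about (258,266). I'll zoom in and measure.

```bash
cat > h.py <<'E'
import numpy as np,cv2
from workcell import telemetry, eyes, bot
def ray(n,u,v,z,m=None):
    m=m or eyes.camera_model(n); T=np.array(m["cam_to_world"])
    d=T[:3,:3]@np.array([(u-m["cx"])/m["fx"],(v-m["cy"])/m["fy"],1]); o=T[:3,3]
    return o+d*(z-o[2])/d[2]
def proj(n,p,m=None):
    m=m or eyes.camera_model(n); T=np.array(m["cam_to_world"])
    c=T[:3,:3].T@(np.array(p)-T[:3,3]); return np.array([m["fx"]*c[0]/c[2]+m["cx"],m["fy"]*c[1]/c[2]+m["cy"]])
E
python3 - <<'E'
from h import *
im=cv2.imread("pics/top0.png")
c=im[215:290,225:390]; cv2.imwrite("pics/topz.png",cv2.resize(c,None,fx=4.8,fy=4.8,interpolation=cv2.INTER_CUBIC))
im2=cv2.imread("pics/scene0.png")
c=im2[205:285,270:410]; cv2.imwrite("pics/scz.png",cv2.resize(c,None,fx=5.5,fy=5.5,interpolation=cv2.INTER_CUBIC))
h=cv2.cvtColor(im,cv2.COLOR_BGR2HSV)
# deck white contour in top
for name,lo,hi in [("yellow",(20,120,100),(35,255,255)),("teal",(80,80,30),(100,255,255)),("red",(0,120,80),(8,255,255))]:
    for n,I in [("top",im),("scene",im2)]:
        hh=cv2.cvtColor(I,cv2.COLOR_BGR2HSV); M=cv2.inRange(hh,lo,hi)
        k,l,st,ce=cv2.connectedComponentsWithStats(M)
        print(name,n,[(st[i].tolist(),ce[i].round(1).tolist()) for i in range(1,k) if st[i][4]>3][:10])
E
```

```text
yellow top [([169, 34, 53, 46, 2235], [194.7, 56.2]), ([165, 190, 56, 41, 1861], [192.6, 210.1]), ([311, 232, 21, 24, 396], [321.0, 243.2])]
yellow scene [([305, 226, 23, 20, 248], [315.6, 236.6]), ([380, 296, 69, 52, 2093], [414.9, 321.4]), ([269, 431, 97, 49, 2785], [314.7, 462.3])]
teal top [([433, 81, 86, 10, 197], [478.0, 84.6]), ([447, 90, 6, 1, 6], [449.5, 90.0]), ([466, 91, 10, 1, 10], [470.5, 91.0]), ([490, 92, 8, 1, 8], [493.5, 92.0]), ([398, 182, 4, 1, 4], [399.5, 182.0]), ([46, 190, 2, 4, 4], [46.8, 191.5]), ([11, 204, 4, 3, 4], [12.5, 205.0]), ([45, 205, 3, 2, 4], [46.0, 205.5]), ([27, 207, 6, 4, 6], [29.5, 208.5]), ([8, 218, 1, 4, 4], [8.0, 219.5])]
teal scene [([191, 167, 47, 29, 777], [213.9, 180.7]), ([358, 238, 9, 8, 46], [362.5, 241.7]), ([17, 308, 48, 45, 85], [41.5, 330.6])]
red top [([118, 197, 42, 34, 763], [138.5, 213.8])]
red scene [([132, 115, 7, 7, 19], [135.0, 117.9]), ([130, 118, 12, 10, 41], [134.3, 123.5]), ([146, 120, 25, 13, 183], [158.1, 126.4]), ([452, 339, 47, 33, 1182], [475.0, 355.0])]
```

View pics/topz.png

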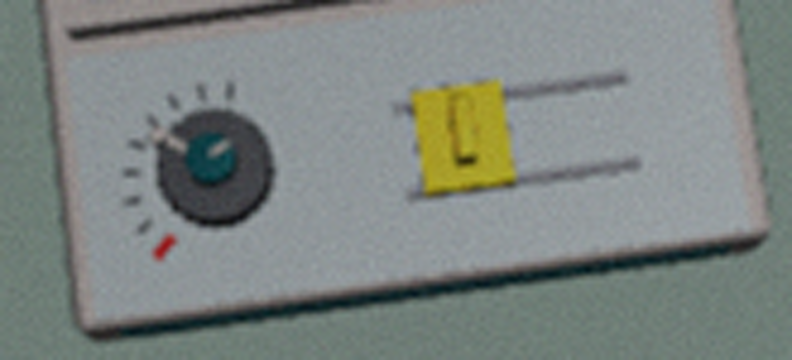

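View pics/scz.png

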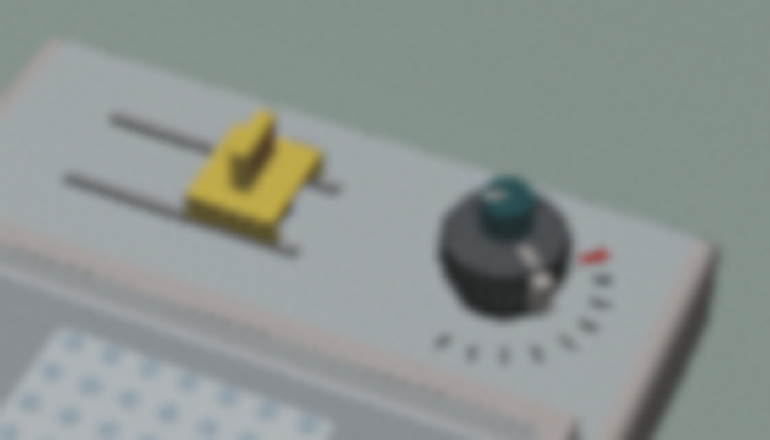

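Run:
```python
from h import *
def t(z,o=(225,215),s=4.8): return None
f=lambda x,y:(225+(x+.5)/4.8-.5,215+(y+.5)/4.8-.5)
g=lambda x,y:(270+(x+.5)/5.5-.5,205+(y+.5)/5.5-.5)
R=lambda n,p,z:ray(n,*p,z)[:2].round(4)
kn=R("top",f(211,157),.119); kn2=R("scene",g(508,192),.119)
pl=R("top",f(464,137.5),.085)
ri=R("top",f(215,165),.099); ri2=R("scene",g(506,237),.099)
pl2=R("scene",g((188+232+324+276)/4,(190+133+158+212)/4),.085)
print("knob",kn,kn2,"ring",ri,ri2,"plate",pl,pl2)
print("lug",R("top",f(155,133),.09),R("scene",g(540,285),.095),"red",R("top",f(165,247),.065),R("scene",g(594,257),.065))
print("slots",[R("top",f(*p),.065) for p in [(395,108),(627,78),(415,197),(640,163)]])
print("corners",[R("top",f(*p),.065) for p in [(85,322),(765,232)]])
for a in (kn,ri): 
    d=a-pl; print(np.hypot(*d), np.degrees(np.arctan2(-d[0],d[1])))
```

```text
knob [0.5017 0.1164] [0.501  0.1177] ring [0.5017 0.1163] [0.5068 0.1209] plate [ 0.5164 -0.0013] [0.5182 0.0015]
lug [0.5192 0.1459] [0.5202 0.1447] red [0.4682 0.1432] [0.4677 0.1444]
slots [array([0.5354, 0.032 ]), array([ 0.5491, -0.0813]), array([0.4913, 0.0226]), array([ 0.5068, -0.0866])]
corners [array([0.4323, 0.1811]), array([ 0.4722, -0.1461])]
0.11861441733617376 7.1190249466949025
0.11851518889998867 7.125016348901767
```

```bash
cat >> h.py <<'E'
from scipy.spatial.transform import Rotation as Rn
def pose():
    s=telemetry.state(); q=s["tcp_rot"]; return s,np.array(s["position"]),Rn.from_quat([q[1],q[2],q[3],q[0]]).as_matrix()
def go(target,jawdeg=None,grip=False):
    s,p,R=pose(); d=R.T@(np.array(target)-p)
    a=np.degrees(np.arctan2(R[1,0],R[0,0])); print("pos",p.round(4),"axis y",R[:,1].round(3),"jaw ang",a.round(1),"j7",s["joint_pos"][6].round(2),"t",s["clock"],"w",s["gripper_width"])
    out=None
    if jawdeg is not None:
        # spin positive about tool y (down) = clockwise from above
        out=[-((jawdeg-a+90)%180-90)]
    print("slide",d.round(4),"spin",out)
E
python3 -c "
from h import *
go([.5015,.117,.2],-32); go([.5015,.117,.2],-10)"
```

```text
pos [0.1629 0.6029 0.2305] axis y [-0.    -0.001 -1.   ] jaw ang 74.9 j7 -0.08 t 0.1 w 0.08502959501286352
slide [-0.3808  0.0311 -0.4536] spin [np.float64(-73.11351684328068)]
pos [0.1629 0.6029 0.2305] axis y [-0.    -0.001 -1.   ] jaw ang 74.9 j7 -0.08 t 0.1 w 0.08502959501286352
slide [-0.3808  0.0311 -0.4536] spin [np.float64(84.88648315671932)]
```

Emit:
{"name": "arm_command", "arguments": {
  "rows": [
    {"jaw":0,"slide":[-0.02,0,-0.025],"spin":6},
    {"jaw":0,"slide":[-0.05,0,-0.06],"spin":15},
    {"jaw":0,"slide":[-0.085,0,-0.105],"spin":25},
    {"jaw":0,"slide":[-0.125,0,-0.15],"spin":35},
    {"jaw":0,"slide":[-0.165,0,-0.195],"spin":45},
    {"jaw":0,"slide":[-0.205,0,-0.24],"spin":55},
    {"jaw":0,"slide":[-0.245,0,-0.285],"spin":65},
    {"jaw":0,"slide":[-0.28,0,-0.33],"spin":75},
    {"jaw":0,"slide":[-0.315,0,-0.375],"spin":85},
    {"jaw":0,"slide":[-0.345,0,-0.41],"spin":95},
    {"jaw":0,"slide":[-0.365,0,-0.435],"spin":102},
    {"jaw":0,"slide":[-0.381,0,-0.454],"spin":107}
  ]
}}

```text
clock: 1.6
position: [0.5024, 0.1154, 0.231]
tcp_rot: [-0.678, 0.68, -0.197, 0.197]
contact_force: [0.1, 1.0, -0.9]
gripper_width: 0.0857
```

Run:
```python
from h import *
go([.5015,.117,.2],-32)
for n in ["wrist","top"]:
    m=eyes.camera_model(n); im=eyes.grab_frame(n)[:,:,::-1].copy()
    for p in [(.5015,.117,.119),(.5015,.117,.099),(.517,0,.109)]:
        u=proj(n,p,m); print(n,u.round(1)); cv2.circle(im,tuple(int(x) for x in u),2,(255,0,255),-1)
    cv2.imwrite(f"pics/{n}1.png",im)
```

```text
pos [0.5024 0.1154 0.231 ] axis y [-0.001 -0.002 -1.   ] jaw ang -32.4 j7 -0.73 t 1.6 w 0.08566898139683655
slide [-0.0016  0.031   0.0009] spin [np.float64(-0.35972327345268695)]
wrist [314.5 233.3]
wrist [314.6 224.3]
wrist [415.9 343.9]
top [268.3 247.4]
top [269.1 249.1]
top [320.7 240.9]
```

View pics/wrist1.png

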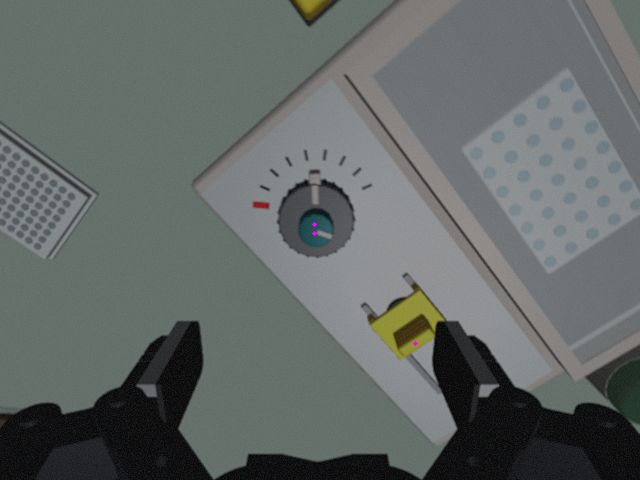

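The wrist view shows the dial's knob at about (317,230) and the catch fin at about (413,335). My predictions are within about 4 px of both. The lug points up at (315,177), perpendicular to the jaws. I'll refine with the wrist picture.

Run:
```python
from h import *
im=cv2.imread("pics/wrist1.png"); n="wrist"; h=cv2.cvtColor(im,cv2.COLOR_BGR2HSV)
M=cv2.inRange(h[180:270,260:370],(75,70,40),(105,255,255)); M=cv2.morphologyEx(M,cv2.MORPH_CLOSE,np.ones((7,7)))
c=max(cv2.findContours(M,0,2)[0],key=cv2.contourArea); (u,v),r=cv2.minEnclosingCircle(c); u+=260;v+=180;print(u,v,r, ray(n,u,v,.119), ray(n,u,v,.110))
cv2.imwrite("pics/wz.png",cv2.resize(im[160:380,250:450],None,fx=2.7,fy=2.7,interpolation=cv2.INTER_CUBIC))
print("ring",ray(n,316.5,219,.099),"lug",ray(n,314.5,172,.09))
```

```text
315.37067794799805 228.82394409179688 17.72352409362793 [0.50422651 0.11804815 0.119     ] [0.5026759  0.11565467 0.11      ]
ring [0.50529969 0.11835803 0.099     ] lug [0.52088414 0.14544292 0.09      ]
```

View pics/wz.png

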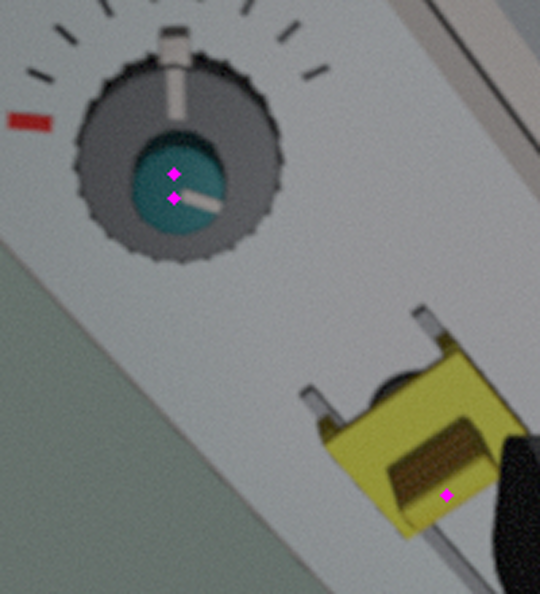

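Emit:
{"name": "arm_command", "arguments": {
  "rows": [
    {"jaw":0,"slide":[0,0.03,0.002],"spin":0},
    {"jaw":0,"slide":[0,0.06,0.002],"spin":0},
    {"jaw":0,"slide":[0,0.085,0.002],"spin":0},
    {"jaw":0,"slide":[0,0.105,0.002],"spin":0},
    {"jaw":0,"slide":[0,0.12,0.002],"spin":0},
    {"jaw":0,"slide":[0,0.133,0.002],"spin":0},
    {"jaw":0,"slide":[0,0.143,0.002],"spin":0},
    {"jaw":0,"slide":[0,0.15,0.002],"spin":0},
    {"jaw":0,"slide":[0,0.156,0.002],"spin":0},
    {"jaw":0,"slide":[0,0.156,0.002],"spin":0}
  ]
}}

```text
clock: 2.95
position: [0.5039, 0.1156, 0.0748]
tcp_rot: [-0.678, 0.68, -0.197, 0.198]
contact_force: [-0.1, -0.3, -0.3]
gripper_width: 0.0854
```

Run:
```python
from h import *
go([.503,.117,.075],-32)
im=eyes.grab_frame("wrist")[:,:,::-1]; cv2.imwrite("pics/w2.png",im)
```

```text
pos [0.5039 0.1156 0.0748] axis y [-0.    -0.003 -1.   ] jaw ang -32.4 j7 -0.58 t 2.95 w 0.08536922657737007
slide [-0.0015 -0.0002  0.0007] spin [np.float64(-0.418877831980609)]
```

View pics/w2.png

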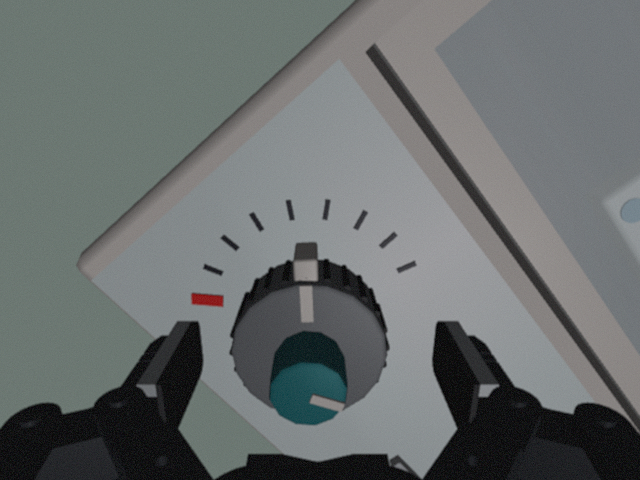

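Run:
```python
from h import *
im=cv2.imread("pics/w2.png"); h=cv2.cvtColor(im,cv2.COLOR_BGR2HSV)
print("ringtop",ray("wrist",308.5,355,.099),"knobtop",ray("wrist",309,391,.119))
s,p,R=pose()
print("tcp px",proj("wrist",p),proj("wrist",p-R[:,1]*.0187))
```

```text
ringtop [0.50293275 0.11912254 0.099     ] knobtop [0.50432022 0.12033139 0.119     ]
tcp px [316.84887723 323.97583109] [316.8259762  351.77403369]
```

Emit:
{"name": "arm_command", "arguments": {
  "rows": [
    {"jaw":0,"slide":[-0.0025,0,0.002],"spin":0},
    {"jaw":0,"slide":[-0.0025,0,0.002],"spin":0},
    {"jaw":0.2,"slide":[-0.0025,0,0.002],"spin":0},
    {"jaw":0.3,"slide":[-0.0025,0,0.002],"spin":0},
    {"jaw":0.6,"slide":[-0.0025,0,0.002],"spin":0},
    {"jaw":0.6,"slide":[-0.0025,0,0.002],"spin":0},
    {"jaw":0.6,"slide":[-0.0025,0,0.002],"spin":0},
    {"jaw":0.6,"slide":[-0.0025,0,0.002],"spin":0}
  ],
  "newtons": 30
}}

```text
clock: 4.0
position: [0.5026, 0.1189, 0.0755]
tcp_rot: [-0.678, 0.68, -0.198, 0.197]
contact_force: [-3.2, 1.4, 7.0]
gripper_width: 0.0529
```

Run:
```python
from h import *
go([.5033,.1188,.075],-32); print(pose()[0]["contact_force"])
im=eyes.grab_frame("wrist")[:,:,::-1]; cv2.imwrite("pics/w3.png",im)
```

```text
pos [0.5026 0.1189 0.0755] axis y [-0.001 -0.002 -1.   ] jaw ang -32.4 j7 -0.58 t 4.0 w 0.05293352467352289
slide [0.0006 0.0005 0.0003] spin [np.float64(-0.4263597183360872)]
[-3.20074899  1.41480485  6.99888447]
```

View pics/w3.png

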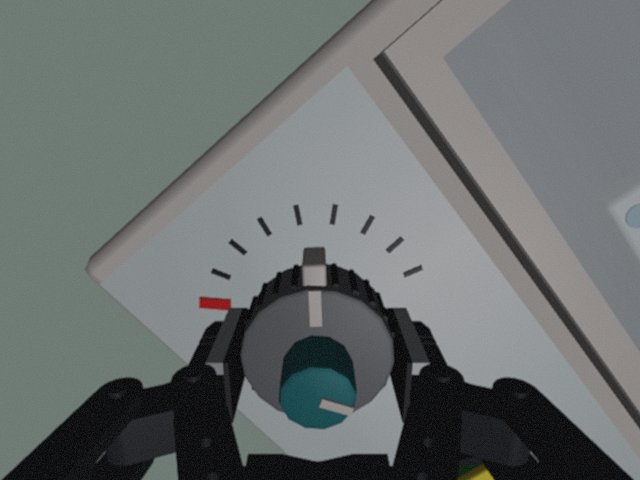

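The pads hold the ring, the lug at (315,262) is clear between them, and the knob is untouched. Next I turn anticlockwise.

Emit:
{"name": "arm_command", "arguments": {
  "rows": [
    {"jaw":0.6,"slide":[0,0,0],"spin":-3},
    {"jaw":0.6,"slide":[0,0,0],"spin":-8},
    {"jaw":0.6,"slide":[0,0,0],"spin":-14},
    {"jaw":0.6,"slide":[0,0,0],"spin":-20},
    {"jaw":0.6,"slide":[0,0,0],"spin":-26},
    {"jaw":0.6,"slide":[0,0,0],"spin":-32},
    {"jaw":0.6,"slide":[0,0,0],"spin":-38},
    {"jaw":0.6,"slide":[0,0,0],"spin":-44},
    {"jaw":0.6,"slide":[0,0,0],"spin":-50},
    {"jaw":0.6,"slide":[0,0,0],"spin":-55},
    {"jaw":0.6,"slide":[0,0,0],"spin":-60},
    {"jaw":0.6,"slide":[0,0,0],"spin":-60}
  ]
}}

```text
clock: 5.55
position: [0.5024, 0.1189, 0.0756]
tcp_rot: [-0.686, 0.687, 0.168, -0.169]
contact_force: [-1.8, 0.5, 2.2]
gripper_width: 0.0528
```

Run:
```python
from h import *
go([.5033,.1188,.075],-32); s=pose()[0];print(s["contact_force"],s["wrist_torque"])
im=eyes.grab_frame("wrist")[:,:,::-1]; cv2.imwrite("pics/w4.png",im)
```

```text
pos [0.5024 0.1189 0.0756] axis y [-0.001 -0.002 -1.   ] jaw ang 27.5 j7 0.28 t 5.55 w 0.05278072354788049
slide [ 0.0008  0.0006 -0.0005] spin [np.float64(59.542654864802884)]
[-1.81376094  0.51937723  2.20954073] [0.04449249 0.45919489 0.0151059 ]
```

View pics/w4.png

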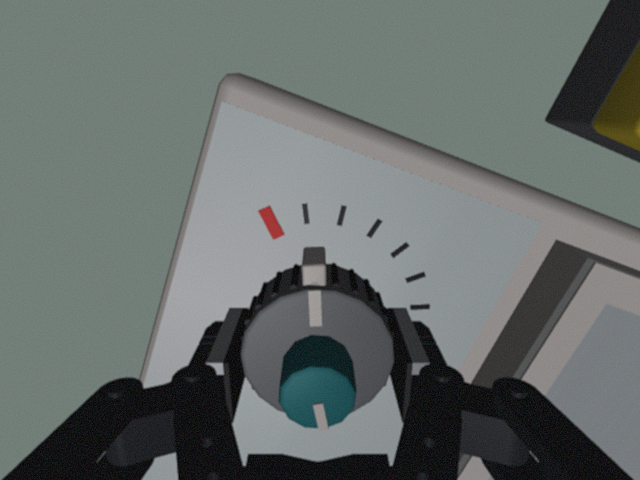

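The ring turned with the gripper and the knob line kept its world direction (it moved the other way in the image). The lug is still about 24° short of the red mark at (271,222).

Emit:
{"name": "arm_command", "arguments": {
  "rows": [
    {"jaw":0.6,"slide":[0,0,0],"spin":-5},
    {"jaw":0.6,"slide":[0,0,0],"spin":-10},
    {"jaw":0.6,"slide":[0,0,0],"spin":-15},
    {"jaw":0.6,"slide":[0,0,0],"spin":-19},
    {"jaw":0.6,"slide":[0,0,0],"spin":-22},
    {"jaw":0.6,"slide":[0,0,0],"spin":-24},
    {"jaw":0.6,"slide":[0,0,0],"spin":-24}
  ]
}}

```text
clock: 6.48
position: [0.5026, 0.1186, 0.0756]
tcp_rot: [-0.637, 0.638, 0.306, -0.307]
contact_force: [-0.4, 0.5, 1.1]
gripper_width: 0.0527
```

Run:
```python
from h import *
go([.5033,.1188,.075],-32); s=pose()[0];print(s["contact_force"],s["wrist_torque"])
im=eyes.grab_frame("wrist")[:,:,::-1]; cv2.imwrite("pics/w5.png",im)
```

```text
pos [0.5026 0.1186 0.0756] axis y [-0.001 -0.002 -1.   ] jaw ang 51.3 j7 0.63 t 6.475 w 0.05273529473230505
slide [ 0.0006  0.0006 -0.0005] spin [np.float64(83.33852935888746)]
[-0.36731071  0.47902145  1.07183825] [-0.09312086  0.10941754 -0.51241499]
```

View pics/w5.png

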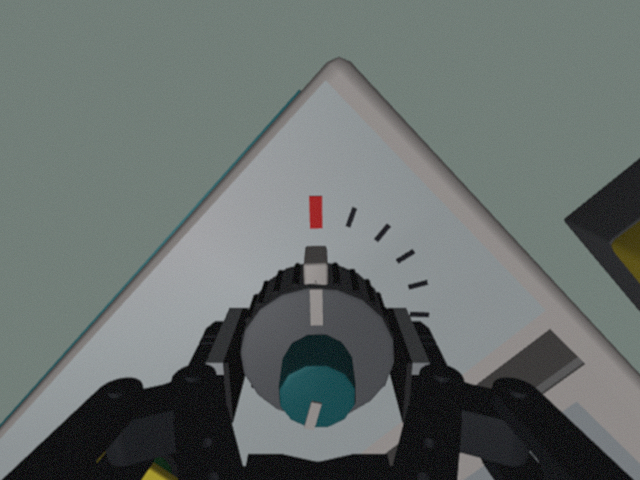

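The lug at (315,258) lines up with the red mark at (316,212), and the torque of 0.51 N m shows it is on the stop. I release, open fully, then go up.

Emit:
{"name": "arm_command", "arguments": {
  "rows": [
    {"jaw":0.3,"slide":[0,0,0],"spin":0},
    {"jaw":0,"slide":[0,0,0],"spin":0},
    {"jaw":0,"slide":[0,0,0],"spin":0},
    {"jaw":0,"slide":[0,-0.01,0],"spin":0},
    {"jaw":0,"slide":[0,-0.03,0],"spin":0},
    {"jaw":0,"slide":[0,-0.06,0],"spin":0},
    {"jaw":0,"slide":[0,-0.09,0],"spin":0},
    {"jaw":0,"slide":[0,-0.115,0],"spin":0},
    {"jaw":0,"slide":[0,-0.125,0],"spin":0},
    {"jaw":0,"slide":[0,-0.125,0],"spin":0}
  ]
}}

```text
clock: 7.78
position: [0.5029, 0.1189, 0.201]
tcp_rot: [-0.637, 0.638, 0.306, -0.307]
contact_force: [0.2, 0.2, 0.3]
gripper_width: 0.0851
```

Run:
```python
from h import *
go([.517,.001,.2],97.1); s=pose()[0];print(s["contact_force"],s["wrist_torque"])
im=eyes.grab_frame("wrist")[:,:,::-1]; cv2.imwrite("pics/w6.png",im)
```

```text
pos [0.5029 0.1189 0.201 ] axis y [ 0.    -0.001 -1.   ] jaw ang 51.4 j7 0.61 t 7.775 w 0.08506689383711659
slide [-0.0833  0.0012 -0.0847] spin [np.float64(-45.748058486013974)]
[0.19719949 0.19547627 0.31852692] [0.01985258 0.06791155 0.01012472]
```

View pics/w6.png

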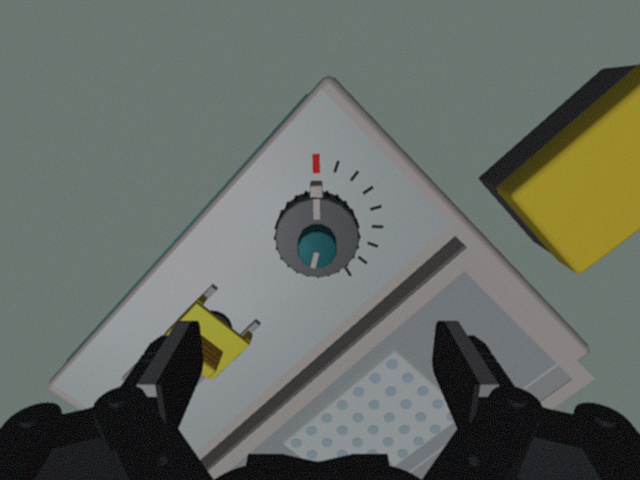

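Emit:
{"name": "arm_command", "arguments": {
  "rows": [
    {"jaw":0,"slide":[-0.01,0,-0.01],"spin":-6},
    {"jaw":0,"slide":[-0.025,0,-0.025],"spin":-13},
    {"jaw":0,"slide":[-0.04,0,-0.04],"spin":-21},
    {"jaw":0,"slide":[-0.055,0,-0.055],"spin":-29},
    {"jaw":0,"slide":[-0.068,0,-0.069],"spin":-37},
    {"jaw":0,"slide":[-0.078,0,-0.08],"spin":-43},
    {"jaw":0,"slide":[-0.083,0,-0.085],"spin":-45.7},
    {"jaw":0,"slide":[-0.083,0,-0.085],"spin":-45.7}
  ]
}}

```text
clock: 8.82
position: [0.5164, 0.0002, 0.1992]
tcp_rot: [0.469, -0.468, -0.528, 0.531]
contact_force: [-0.4, 0.6, -1.1]
gripper_width: 0.0854
```

Run:
```python
from h import *
go([.517,.001,.2],97.1)
im=eyes.grab_frame("wrist")[:,:,::-1]; cv2.imwrite("pics/w7.png",im)
s,p,R=pose();print(proj("wrist",p))
```

```text
pos [5.164e-01 2.000e-04 1.992e-01] axis y [-0.003 -0.002 -1.   ] jaw ang 97.0 j7 1.62 t 8.825 w 0.08535344326413591
slide [ 0.0007 -0.0008 -0.0007] spin [np.float64(-0.14260250748387193)]
[318.71509218 325.90831116]
```

View pics/w7.png

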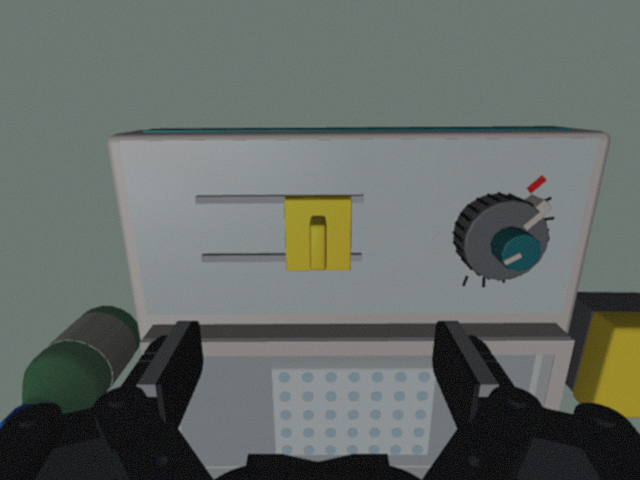

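Run:
```python
from h import *
print(ray("wrist",318,245,.109),ray("wrist",318,233,.085))
print(eyes.camera_model("wrist")["cam_to_world"].round(3))
```

```text
[5.14794180e-01 3.71146424e-04 1.09000000e-01] [5.14945921e-01 3.98290598e-04 8.50000000e-02]
[[-0.121  0.939  0.322  0.433]
 [ 0.993  0.115  0.038 -0.01 ]
 [-0.001  0.324 -0.946  0.341]
 [ 0.     0.     0.     1.   ]]
```

The fin is at (318,245), centred between the jaws, and casts to (0.515, 0.000, 0.109), which agrees with the plan. I descend and grip it.

Emit:
{"name": "arm_command", "arguments": {
  "rows": [
    {"jaw":0.3,"slide":[0,0.02,0.001],"spin":0},
    {"jaw":0.3,"slide":[0,0.045,0.001],"spin":0},
    {"jaw":0.3,"slide":[0,0.07,0.001],"spin":0},
    {"jaw":0.3,"slide":[0,0.088,0.001],"spin":0},
    {"jaw":0.3,"slide":[0,0.1,0.001],"spin":0},
    {"jaw":0.3,"slide":[0,0.107,0.001],"spin":0},
    {"jaw":0.3,"slide":[0,0.109,0.001],"spin":0},
    {"jaw":0.6,"slide":[0,0.109,0.001],"spin":0},
    {"jaw":0.8,"slide":[0,0.109,0.001],"spin":0},
    {"jaw":1,"slide":[0,0.109,0.001],"spin":0},
    {"jaw":1,"slide":[0,0.109,0.001],"spin":0},
    {"jaw":1,"slide":[0,0.109,0.001],"spin":0}
  ],
  "newtons": 25
}}

```text
clock: 10.38
position: [0.5154, 0.0004, 0.0909]
tcp_rot: [0.469, -0.469, -0.528, 0.53]
contact_force: [-1.7, -0.3, 6.4]
gripper_width: 0.0094
```

Run:
```python
from h import *
go([.515,.0005,.09],97.1)
im=eyes.grab_frame("wrist")[:,:,::-1]; cv2.imwrite("pics/w8.png",im)
```

```text
pos [5.154e-01 4.000e-04 9.090e-02] axis y [-0.002 -0.002 -1.   ] jaw ang 97.0 j7 1.63 t 10.375 w 0.009404756400985731
slide [0.0001 0.0009 0.0004] spin [np.float64(-0.13810493590185047)]
```

View pics/w8.png

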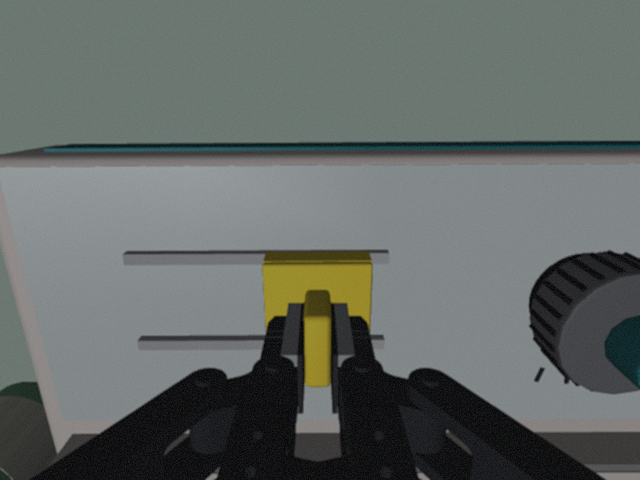

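The fin is gripped at (317,340) with an opening of 9.4 mm. I slide it along tool −x, which is the shaker's −y, by 56 mm.

Emit:
{"name": "arm_command", "arguments": {
  "rows": [
    {"jaw":1,"slide":[-0.005,0,0],"spin":0},
    {"jaw":1,"slide":[-0.012,0,0],"spin":0},
    {"jaw":1,"slide":[-0.02,0,0],"spin":0},
    {"jaw":1,"slide":[-0.028,0,0],"spin":0},
    {"jaw":1,"slide":[-0.036,0,0],"spin":0},
    {"jaw":1,"slide":[-0.043,0,0],"spin":0},
    {"jaw":1,"slide":[-0.049,0,0],"spin":0},
    {"jaw":1,"slide":[-0.053,0,0],"spin":0},
    {"jaw":1,"slide":[-0.056,0,0],"spin":0},
    {"jaw":1,"slide":[-0.056,0,0],"spin":0},
    {"jaw":1,"slide":[-0.056,0,0],"spin":0}
  ]
}}

```text
clock: 11.8
position: [0.5221, -0.0525, 0.0909]
tcp_rot: [0.469, -0.467, -0.529, 0.53]
contact_force: [0.8, 10.0, 0.3]
gripper_width: 0.0094
```

Run:
```python
from h import *
go([.515,.0005,.09],97.1)
im=eyes.grab_frame("wrist")[:,:,::-1]; cv2.imwrite("pics/w9.png",im)
```

```text
pos [ 0.5221 -0.0525  0.0909] axis y [-0.003  0.001 -1.   ] jaw ang 97.1 j7 1.74 t 11.8 w 0.009363229355289868
slide [0.0535 0.001  0.0005] spin [np.float64(-0.024616513211242363)]
```

View pics/w9.png

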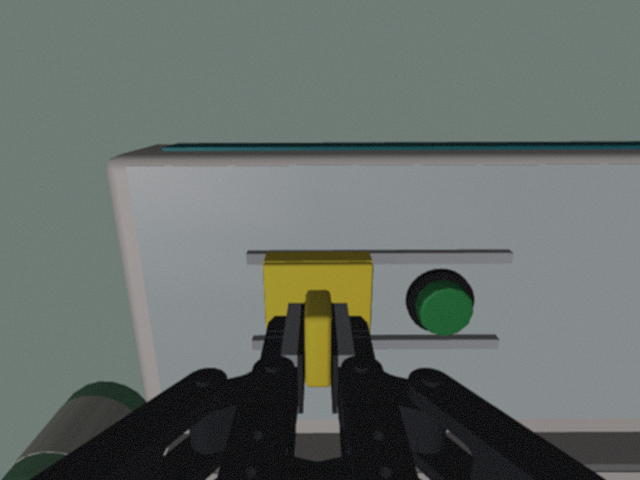

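The catch moved about 53.4 mm and 10 N pushes back, so it is probably at the stop. I'll nudge it to confirm.

Emit:
{"name": "arm_command", "arguments": {
  "rows": [
    {"jaw":1,"slide":[-0.003,0,0],"spin":0},
    {"jaw":1,"slide":[-0.005,0,0],"spin":0},
    {"jaw":1,"slide":[-0.005,0,0],"spin":0}
  ]
}}

```text
clock: 12.22
position: [0.5221, -0.0527, 0.0909]
tcp_rot: [-0.47, 0.465, 0.531, -0.53]
contact_force: [-1.2, 14.9, 5.3]
gripper_width: 0.0093
```

Emit:
{"name": "arm_command", "arguments": {
  "rows": [
    {"jaw":1,"slide":[0,0,0],"spin":0},
    {"jaw":0.6,"slide":[0,0,0],"spin":0},
    {"jaw":0.5,"slide":[0,0,0],"spin":0},
    {"jaw":0.5,"slide":[0,0,0],"spin":0},
    {"jaw":0.5,"slide":[0,-0.01,0],"spin":0},
    {"jaw":0.5,"slide":[0,-0.03,0],"spin":0},
    {"jaw":0.5,"slide":[0,-0.05,0],"spin":0},
    {"jaw":0.5,"slide":[0,-0.07,0],"spin":0},
    {"jaw":0.8,"slide":[0.01,-0.08,0],"spin":0},
    {"jaw":1,"slide":[0.03,-0.08,0],"spin":0},
    {"jaw":1,"slide":[0.05,-0.08,0],"spin":0},
    {"jaw":1,"slide":[0.054,-0.08,0],"spin":0}
  ]
}}

```text
clock: 13.72
position: [0.5153, 0.0023, 0.1713]
tcp_rot: [-0.469, 0.464, 0.532, -0.531]
contact_force: [-0.4, -1.2, -0.6]
gripper_width: -0.0001
```

Run:
```python
from h import *
im=eyes.grab_frame("wrist")[:,:,::-1]
go([.515,.0005,.09],97.1)
cv2.imwrite("pics/w10.png",im)
h=cv2.cvtColor(im.copy(),cv2.COLOR_BGR2HSV); M=cv2.inRange(h,(50,150,60),(75,255,255))
for c in cv2.findContours(M,0,2)[0]:
    if cv2.contourArea(c)>50: q=cv2.minEnclosingCircle(c); print(q,ray("wrist",*q[0],.079))
im2=eyes.grab_frame("top")[:,:,::-1]; cv2.imwrite("pics/t10.png",cv2.resize(im2[215:290,225:390],None,fx=4.8,fy=4.8,interpolation=cv2.INTER_CUBIC))
```

```text
pos [0.5154 0.0018 0.1712] axis y [-0.005  0.006 -1.   ] jaw ang 97.4 j7 1.63 t 13.775 w 3.036078222484422e-06
slide [-0.0018  0.0812  0.0002] spin [np.float64(0.2919801984029391)]
((316.5, 248.5), 18.560810089111328) [0.51664601 0.00153196 0.079     ]
```

View pics/w10.png

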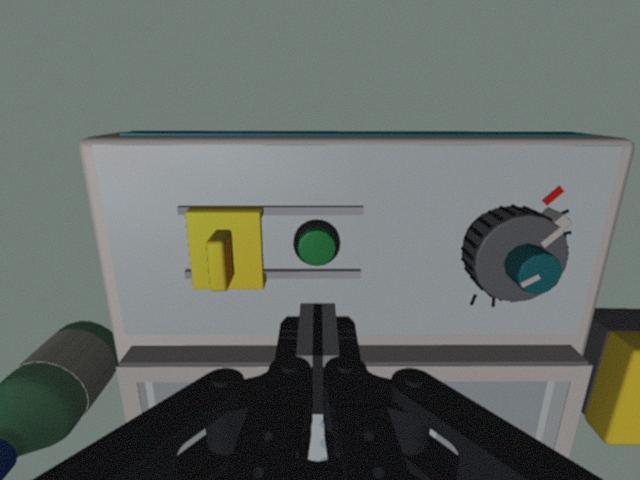

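The catch is at the open end of its slots and the green button at (317,246) is uncovered. It casts to (0.5166, 0.0015), about 1 mm from the TCP. I press straight down with the fingers shut.

Emit:
{"name": "arm_command", "arguments": {
  "rows": [
    {"jaw":1,"slide":[0,0.03,-0.001],"spin":0},
    {"jaw":1,"slide":[0,0.06,-0.001],"spin":0},
    {"jaw":1,"slide":[0,0.08,-0.001],"spin":0},
    {"jaw":1,"slide":[0,0.088,-0.001],"spin":0},
    {"jaw":1,"slide":[0,0.092,-0.001],"spin":0},
    {"jaw":1,"slide":[0,0.095,-0.001],"spin":0},
    {"jaw":1,"slide":[0,0.098,-0.001],"spin":0},
    {"jaw":1,"slide":[0,0.1,-0.001],"spin":0},
    {"jaw":1,"slide":[0,0.101,-0.001],"spin":0},
    {"jaw":1,"slide":[0,0.101,-0.001],"spin":0}
  ]
}}

```text
clock: 15.08
position: [0.5165, 0.001, 0.0719]
tcp_rot: [-0.469, 0.465, 0.531, -0.53]
contact_force: [-6.8, -3.0, 19.5]
gripper_width: -0.0002
```

Run:
```python
from h import *
go([.515,.0005,.07],97.1)
cv2.imwrite("pics/w11.png",eyes.grab_frame("wrist")[:,:,::-1])
cv2.imwrite("pics/s11.png",cv2.resize(eyes.grab_frame("scene")[180:360,200:420,::-1],None,fx=3,fy=3))
```

```text
pos [0.5165 0.001  0.0719] axis y [-0.003  0.005 -1.   ] jaw ang 97.3 j7 1.64 t 15.075 w -0.0001644702447668609
slide [-0.0003  0.0019  0.0015] spin [np.float64(0.20913293644751718)]
```

View pics/w11.png

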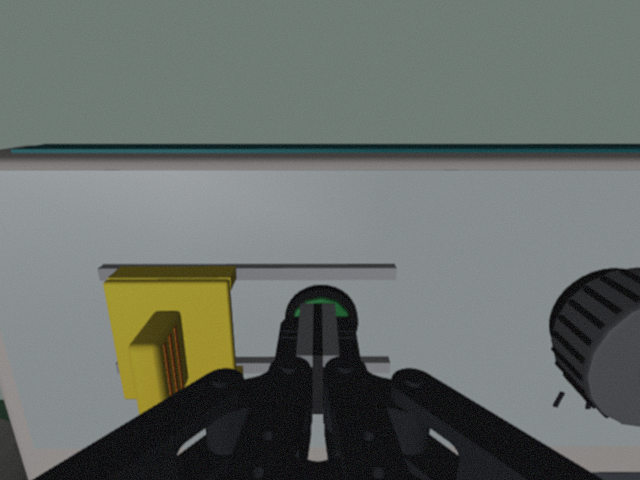

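View pics/s11.png

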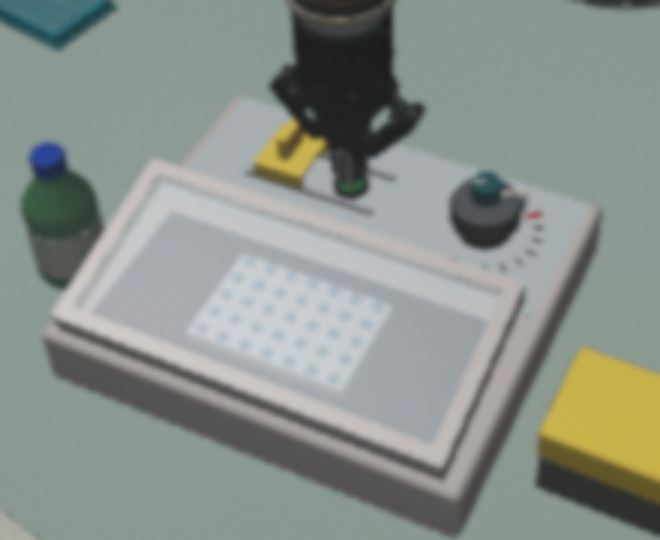

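The button is down to 71.9 mm with 19.5 N on the bottom stop, and the lid stands ajar. I retreat straight up, keeping clear of the lid.

Emit:
{"name": "arm_command", "arguments": {
  "rows": [
    {"jaw":1,"slide":[0,-0.01,0],"spin":0},
    {"jaw":1,"slide":[0,-0.03,0],"spin":0},
    {"jaw":1,"slide":[0,-0.06,0.005],"spin":0},
    {"jaw":1,"slide":[0,-0.09,0.01],"spin":0},
    {"jaw":1,"slide":[0,-0.12,0.02],"spin":0},
    {"jaw":1,"slide":[0,-0.145,0.03],"spin":0},
    {"jaw":1,"slide":[0,-0.155,0.035],"spin":0},
    {"jaw":1,"slide":[0,-0.16,0.035],"spin":0},
    {"jaw":1,"slide":[0,-0.16,0.035],"spin":0},
    {"jaw":1,"slide":[0,-0.16,0.035],"spin":0}
  ]
}}

```text
clock: 16.42
position: [0.4821, -0.0042, 0.2311]
tcp_rot: [-0.47, 0.465, 0.531, -0.531]
contact_force: [-0.2, -0.8, -0.3]
gripper_width: 0.0003
```

Run:
```python
from h import *
go([.515,.0005,.07],97.1)
cv2.imwrite("pics/w12.png",eyes.grab_frame("wrist")[:,:,::-1])
cv2.imwrite("pics/s12.png",eyes.grab_frame("scene")[:,:,::-1])
cv2.imwrite("pics/t12.png",eyes.grab_frame("top")[:,:,::-1])
```

```text
pos [ 0.4821 -0.0042  0.2311] axis y [-0.005  0.005 -1.   ] jaw ang 97.3 j7 1.63 t 16.425 w 0.0002891961075956827
slide [-0.0005  0.161  -0.0339] spin [np.float64(0.2177307868955296)]
```

View pics/w12.png

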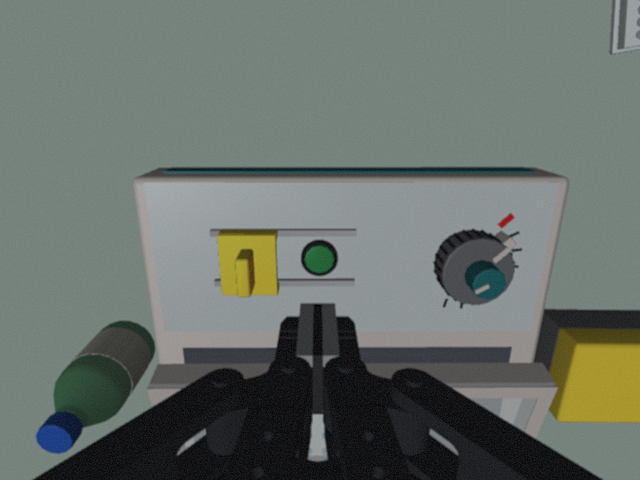

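View pics/s12.png

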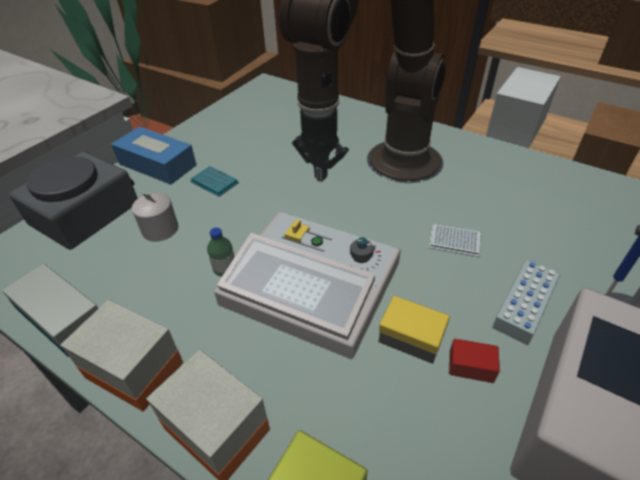

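The final pictures show the lid ajar, the button sunk at (319,258), the catch at its open end, the lug at the red mark, the arm clear, and the bench items at the same pixels as at the start. I hand in the job.

```bash
python3 -c "
from workcell import bot
print(bot.job_done())"
```

```text
the job is handed in; nothing more can be done
None
```

The shaker is ready for unloading: the speed ring is at zero, the catch is open, the button is in and the lid is ajar. I handed the job in at about 16.6 s; it reports no verdict, so the results below are my own checks.

- **Speed ring:** I gripped it across the rim, with the lug between the pads, and turned it 84° anticlockwise. The wrist moment rose to 0.51 N m, and from above the lug lined up with the red mark to about 1°.
- **Timer knob:** it kept its direction in every wrist view. I judged that by eye and did not measure its mark in millimetres.
- **Catch:** I slid it by its fin until the arm had moved about 53.5 mm. A further nudge raised the opposing force from 10 N to 15 N with almost no movement, so I took that as the end stop. This is about 1.5 mm less than the nominal 55 mm.
- **Button and lid:** I pressed straight down with the fingers shut until the fingertips were at 71.9 mm, where fully in is 72 mm, with 19.5 N on the bottom. The lid popped ajar and I did not touch it. I saw that it was ajar in the pictures but did not measure its angle.
- **Afterwards:** the arm retreated clear with about 1 N or less on the wrist. By eye, the bench items were where they began.

No check failed. The camera estimates of the ring and catch positions differed by about 2–4 mm between views, and I corrected for this with the wrist camera before each grip.

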